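# Clamp the tube rack in the quick-release vise

## Task

The orange tube rack stands loose in the small bench vise. Squeeze the vise's red release lever against the grip post beside it, slide the moving jaw up until it stands close against the rack, let the lever spring back, and then turn the leaning black knob clockwise until the sprung jaw face is pressed right back and the rack is held tight, flat and square between the jaws. Do not push the round case, the dish or the small box beside the vise about.

Things in the scene. Friction and masses are not known exactly. Their poses are not given: they have to be found in the camera images.
- vise: Grey bench vise fixed to the desk, 240 mm long, 94 mm wide (138 mm over its bolted lugs), its knob end to the robot's right, its fixed jaw to the left (the slide runs left-right within about 0.3 rad). Origin on the desk in the middle of its width, 85 mm on the knob side of the fixed jaw's front. x points along the slide from the knob end to the fixed jaw, y towards the robot, z up. The bed (two steel ways) is 20 mm high; jaws rise to 57 mm; both jaws are 88 to 94 mm wide.
- fixed_jaw_front (a point): Centre of the fixed jaw's steel front, 35 mm above the desk; axes as the vise's. The jaw does not move.
- carriage (a joint): Slide of the moving-jaw carriage (m) along the vise's x; 0 fully open, 0.085 the end, grows towards the fixed jaw. A spring brake holds it firmly unless the release lever is squeezed; with the lever squeezed it moves with 1 to 3 N (a heavy casting, about 5.5 kg to set in motion). Knob, lever, post and jaw face all ride on it. With the screw untouched the jaw face stands 125 mm minus this value from the fixed jaw.
- release_lever (a joint): Release lever: within 0.01 of 0 at rest (brake on), about 0.2 rad squeezed home (its top goes 11 mm towards the post); the brake is free from about 0.03 rad. It springs back when let go. Only the lever yields, not the post, so the middle of a pinch shifts about 5 mm towards the post.
- squeeze_point (a point): Point on the carriage midway between the grip post (vise -y, the far side; fixed to the carriage) and the release lever (vise +y, the robot's side; red pad), 88 mm above the desk; axes as the vise's. Post and lever are 26 mm wide along x and reach up to 104 mm (post) and 105 mm (lever); the carriage top between them is at 57 mm. Over the outer faces they measure 56 mm along y at rest, about 45 mm squeezed. Squeezing takes 9 to 13 N at this height.
- screw_knob (a joint): Turn of the screw knob (rad): 0 at the start, grows clockwise as seen from outside looking at the knob's end face, up to 6.0. Each rad feeds the jaw face 2.5 mm towards the fixed jaw (15 mm in all), so that it takes about 1.2 rad to press the sprung face back once the rack touches both jaws. It is self-locking (about 0.08 N m of friction, 0.13 N m when tight) and works whether or not the jaw touches anything. It must be turned in several grasps of 1 to 1.5 rad.
- knob_grip (a point): Centre of the black fluted knob's head, a round head 40 mm in diameter and 26 mm long (13 mm either side of this point along z). z of this point points outward along the knob's axis, which leans 30 degrees from vertical away from the jaws (towards vise -x, the robot's right); y is horizontal at knob value 0. The point turns with the knob. About 85 mm above the desk, 60 mm from the squeeze point towards vise -x.
- jaw_front (a point): Centre of the moving jaw's steel face, 35 mm above the desk; axes as the vise's. The face is 88 mm wide, 33 mm high.
- jaw_face (a joint): How far the sprung jaw face is pressed back towards its carrier (m): 0 free, 0.003 right back on its stop (2 N to start, 14 N at the stop).
- rack: Orange tube rack with small tubes, 52 mm (its x) by 90 mm (its y) by 28 mm, 0.15 kg, loose on the vise bed between the jaws, long side across the bed, 1 to 4 mm clear of the fixed jaw at the start. Origin in the centre of its underside; x nearly along the vise's x.
- case: White round objective case with dark lid, 45 mm across, 66 mm high, loose, beyond the vise; origin centre of underside.
- coverslips: Small white box with blue lid, 30 x 30 x 16 mm, loose, between the robot and the vise; origin centre of underside.
- dish: Clear round dish, 62 mm across, 14 mm high, loose, beyond the vise; origin centre of underside.
There are look-alikes about, which are no part of the job. Of the things like the rack, leave any that is turquoise; of the rest the smaller one is meant.

How it is judged:
By the outcome, as a careful person would: the job done as asked, in the order asked, and still so for the second after the job is handed in, with the robot touching nothing.
It also fails if it takes over 64 s, if anything falls off the work surface, if the arm or the gripper's body presses on something with over 40 N, if the wrist force passes 120 N, or if a joint passes its speed limit or range.

## Robot

A 6-joint arm with a two-finger parallel gripper is mounted at the origin on a cart in front of the work surface, level with it; the furniture and walls round the work are solid. World frame = base frame: x ahead of the robot, y to its left, z up, the work surface at z = 0. Lengths are in m, angles in degrees, forces in N, time in s.
With the tool pointing down it reaches from about 0.3 to 0.825 m from the base axis. Payload 5.4 kg.
Tool frame: the origin (TCP) lies midway between the tips of the shut fingers; the grasp point (between the pads) lies 19 mm behind it (arm.hold_point_z is the x of the grasp point in the tool frame, in m); x points along the fingers, z is the direction in which the jaws open and shut, and the axes are right-handed (so a half turn about x gives the same grasp; the last joint's range is limited). The gripper opens to 92 mm and grips with 3 to 60 N. Pads are 20 mm wide; open, the fingers measure 128 mm over their backs; the gripper's body (75 mm by 189 mm) begins 69 mm behind the grasp point.
Start: joints at [54.941, 9.076, 91.501, -0, 79.423, -12.038], TCP at [0.225, 0.529, 0.215] pointing down, gripper open.
Joint ranges: [-166.64, 166.64], [-54.1, 131.32], [10.49, 154.53], [-73.88, 253.88], [9.74, 151.15], [-171.62, 171.62]. Speed limits (degrees/s): [147.25, 147.25, 180, 180, 180, 180].

## Interface

Orientations are given as [roll, pitch, yaw] about the fixed x, y, z axes, in that order (R = Rz(yaw) Ry(pitch) Rx(roll)).
In Python, from bench import get_state, cams, close_job, nets, arm gives the robot as it stands.
- The arm moves only by the tool apply_moves, never from a script. Its arguments are lists of equal length, an entry for each row: "rot": the turn, a rotation vector about the world's x, y, z in degrees, a list of three; "dp": the shift along the world's x, y, z in m, a list of three; "gripper": the gripper's target within -1 to 1 (fully open at 1, half-way at 0, shut at -1). In form: {"rot": [[rx, ry, rz], ...], "dp": [[x, y, z], ...], "gripper": [gripper, ...]}. A call has 1 to 8 rows; each row is the pose to reach, as a shift and turn from the pose measured when the call began; what a row does not reach only later rows make up. A row lasts 1/8 s, in which the tool goes at most 62.5 mm and 10.7 degrees, less where a joint would pass 70% of its speed; a pose out of reach is approached as far as the arm can. A call with a gripper value outside its range is refused whole. The fingers move at their own pace and stop on an object; the grip force is fixed at half the most. Time passes only in rows, so rows that repeat a pose let the fingers close. It gives the time, the measured TCP pose, the force and the opening at its end, in the units of the state.
- get_state(): the state, without advancing time (a new reading comes with each control period).
- cams.read_camera(name): name is "scene" or "side" or "wrist"; returns a dict with "image" (400x640x3 uint8, red, green, blue), "depth" (400x640 float32, m along the optical axis (not along the pixel's ray), 0 where there is no reading), "fovy" (degrees; the focal length in pixels is half the picture's height over the tangent of half this angle, whatever the lens; pixels are square), "cx", "cy" (the principal point, pixels), "xyz" and "attitude" of the camera in the world. Camera axes: x right, y down, z forward; pixel columns grow to the right and rows downward; lengths in m; the calibration is good to about 2 mm. A picture is of the moment at which its call begins.
- close_job(): hands the job in, once; it reports no verdict.
Trained networks look in the newest picture that a camera, given by its name, has taken for a name from the list of things; names that differ only in an ending like _2 or _b are one class to them, and where a whole thing is asked for, a point or a joint stands for the part that bears it (a point fixed in the world has none). Each returns a list of dicts, best first, with "conf" (0 to 1); they miss things now and then, are a little off and sometimes report something else, mostly with a low value. They report only what shows in the picture. A call takes as long as a camera call. They do not tell look-alikes from the thing itself.
- nets.boxes_of(thing, camera): "xyz" ([x, y, z] in m, in world coordinates, good to about 4 mm: the middle of the surface that is visible of it).
- nets.outline_of(thing, camera): "pixels" (400x640 bool, what is visible of it).
The state is a dict: "t": time; "joints": joint angles; "qvel": joint speeds; "joint_efforts": joint torques, N m; "eef_pos": TCP position; "ee_rot": TCP orientation; "ft_force": force on the tool from outside, world axes, zero at the start; "wrist_torque": the same for the moment, N m; "finger_gap": finger opening in m.
Only numpy, scipy, OpenCV 4.12 (cv2) and the standard library are available. Lean on these libraries where they do the work, as an engineer would, in place of code of your own. Each camera call takes 0.05 s, during which the arm holds its last target.

## Working session

There is one attempt and no reset: what is moved stays moved. The work goes in short steps, Python scripts to look and compute and a tool call to move; the robot and the scene stay as the last step left them, time stands still between calls to the robot, and variables do not carry over. Pictures are saved under pics/ and viewed, and the job is handed in when it is done.

Besides the shell and the picture viewer there is one more tool, called after ">>>" as name(argument=value, ...) on one line, values as JSON. apply_moves: Moves the arm, as the interface text tells. Its arguments: {"type":"object","properties":{"rot":{"type":"array","items":{"type":"array","items":{"type":"number"}}},"dp":{"type":"array","items":{"type":"array","items":{"type":"number"}}},"gripper":{"type":"array","items":{"type":"number"}}},"required":["rot","dp","gripper"]}

```bash
ls; mkdir -p pics
cat > h.py <<'E'
import numpy as np, cv2
from scipy.spatial.transform import Rotation as R
from bench import get_state, cams, close_job, nets, arm
def shot(cam,fn=None):
    d=cams.read_camera(cam)
    if fn: cv2.imwrite('pics/'+fn,cv2.cvtColor(d['image'],cv2.COLOR_RGB2BGR))
    return d
def camR(d):
    a=np.array(d['attitude'],float)
    if a.shape==(3,3): return a
    if a.size==4: raise Exception(str(a))
    return R.from_euler('xyz',a,degrees=True).as_matrix()
def cloud(d):
    f=200/np.tan(np.radians(d['fovy']/2))
    u,v=np.meshgrid(np.arange(640),np.arange(400))
    z=d['depth']
    P=np.stack([(u-d['cx'])/f*z,(v-d['cy'])/f*z,z],-1)
    W=P@camR(d).T+np.array(d['xyz'])
    W[z<=0]=np.nan
    return W
def proj(d,p):
    f=200/np.tan(np.radians(d['fovy']/2))
    q=(np.array(p)-np.array(d['xyz']))@camR(d)
    return q[...,0]/q[...,2]*f+d['cx'],q[...,1]/q[...,2]*f+d['cy']
E
python3 - <<'E'
from h import *
s=get_state()
for k in s: print(k,s[k])
for c in ['scene','side','wrist']:
    d=shot(c,c+'0.png'); print(c,d['xyz'],d['attitude'],d['fovy'])
    for t in ['vise','rack','screw_knob','release_lever','case','dish','coverslips','carriage','knob_grip','squeeze_point','jaw_front']:
        print(t,[(np.round(b['xyz'],3).tolist(),round(b['conf'],2)) for b in nets.boxes_of(t,c)])
print(get_state()['t'])
E
```

```text
pics
t 0.0
joints [ 5.49410536e+01  9.11121095e+00  9.15714555e+01 -1.78297545e-03
  7.94219071e+01 -1.20371039e+01]
qvel [ 0.04972492 -0.07613252  0.0064022   0.06025756  0.00233925 -0.03393201]
joint_efforts [ 1.14528038e-04 -3.85566151e+01 -3.22109771e+01  7.03119300e-02
  3.78589402e-02 -1.20522177e-04]
eef_pos [0.22453143 0.52867853 0.2136393 ]
ee_rot [ 168.92276737   89.89541177 -124.09874622]
ft_force [-0.41408731 -0.09386444  0.08758846]
wrist_torque [ 0.01108053 -0.00011551 -0.03644971]
finger_gap 0.09187263484176318
scene [-0.09636038 -0.2973492   0.62891283] [-127.07513205   -1.14744568  -61.54153106] 53.82645241820018
vise [([0.487, -0.023, 0.04], 0.67)]
rack [([0.495, 0.085, 0.045], 0.95), ([0.426, -0.192, 0.026], 0.87), ([0.372, 0.222, 0.034], 0.58)]
screw_knob [([0.51, -0.083, 0.096], 0.61)]
release_lever [([0.484, -0.019, 0.088], 0.6)]
case [([0.605, 0.046, 0.06], 0.68)]
dish [([0.619, 0.111, 0.011], 0.61)]
coverslips [([0.392, -0.007, 0.018], 0.64), ([0.604, 0.044, 0.06], 0.52)]
carriage [([0.497, -0.031, 0.06], 0.95), ([0.493, 0.079, 0.047], 0.44), ([0.51, -0.075, 0
[... 527 characters left out ...]
ease_lever [([0.495, -0.03, 0.095], 0.64)]
case [([0.501, -0.03, 0.057], 0.62), ([0.618, 0.035, 0.057], 0.57)]
dish [([0.618, 0.12, 0.014], 0.79)]
coverslips [([0.396, -0.007, 0.013], 0.53)]
carriage [([0.508, -0.03, 0.055], 0.77), ([0.502, -0.037, 0.046], 0.41)]
knob_grip [([0.519, -0.08, 0.094], 0.82), ([0.396, -0.006, 0.016], 0.67)]
squeeze_point [([0.503, -0.031, 0.057], 0.87)]
jaw_front [([0.483, 0.023, 0.054], 0.49)]
wrist [0.16182179 0.55658917 0.38457777] [ 1.65558848e+02 -2.35947176e-02  6.69264321e+01] 70.45907409149433
vise []
rack [([0.382, 0.288, 0.026], 0.58)]
screw_knob []
release_lever []
case []
dish []
coverslips []
carriage []
knob_grip []
squeeze_point []
jaw_front []
1.8
```

View pics/scene0.png

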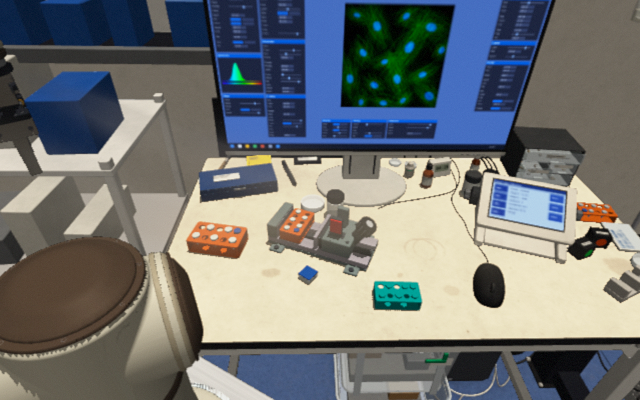

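View pics/side0.png

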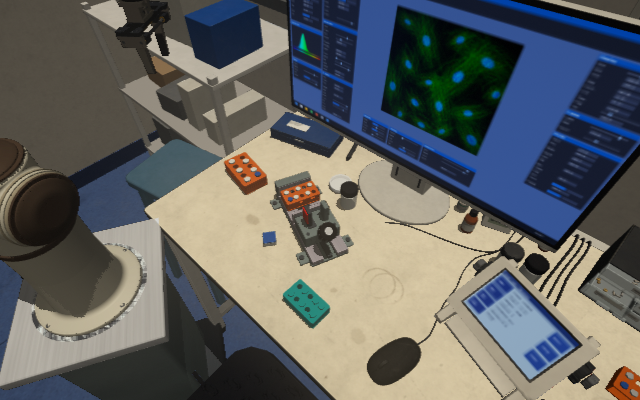

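Run:
```python
from h import *
import pickle
for c,(x0,y0,x1,y1) in {'scene':(250,180,390,280),'side':(250,160,370,275)}.items():
    d=shot(c); pickle.dump(d,open(c+'0.pkl','wb'))
    im=d['image'][y0:y1,x0:x1]
    cv2.imwrite(f'pics/{c}_z.png',cv2.cvtColor(cv2.resize(im,None,fx=5,fy=5,interpolation=cv2.INTER_CUBIC),cv2.COLOR_RGB2BGR))
    W=cloud(d)
    # height map in world coordinates
    m=np.isfinite(W[...,0])
    P=W[m]; s=(P[:,0]>.35)&(P[:,0]<.68)&(P[:,1]>-.2)&(P[:,1]<.18)&(P[:,2]<.15)
    P=P[s]; 
    print(c,len(P), 'desk z',np.median(P[P[:,2]<.005,2]))
```

```text
scene 22257 desk z 1.2504602354024286e-05
side 18673 desk z -0.00042486717068623836
```

Run:
```python
import pickle
from h import *
# top-down reconstruction: ortho height image colored, both cams
S=2000
for c in ['scene','side']:
    d=pickle.load(open(c+'0.pkl','rb')); W=cloud(d)
    up=4
    big=cv2.resize(d['image'],None,fx=up,fy=up,interpolation=cv2.INTER_LINEAR)
    Wb=cv2.resize(W.astype(np.float32),None,fx=up,fy=up,interpolation=cv2.INTER_NEAREST)
    img=np.zeros((560,640,3),np.uint8); zb=np.full((560,640),-1.)
    m=np.isfinite(Wb[...,0])&(Wb[...,2]>-.01)&(Wb[...,2]<.15)
    P=Wb[m];C=big[m]
    r=((.66-P[:,0])*S).astype(int); cc=((.15-P[:,1])*S).astype(int)
    k=(r>=0)&(r<560)&(cc>=0)&(cc<640); P,C,r,cc=P[k],C[k],r[k],cc[k]
    o=np.argsort(P[:,2]); 
    for i in o: img[r[i],cc[i]]=C[i]
    for gx in np.arange(.4,.66,.05): cv2.line(img,(0,int((.66-gx)*S)),(8,int((.66-gx)*S)),(255,0,0),1)
    cv2.imwrite(f'pics/top_{c}.png',img[...,::-1])
```

```text
(no output)
```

View pics/scene_z.png

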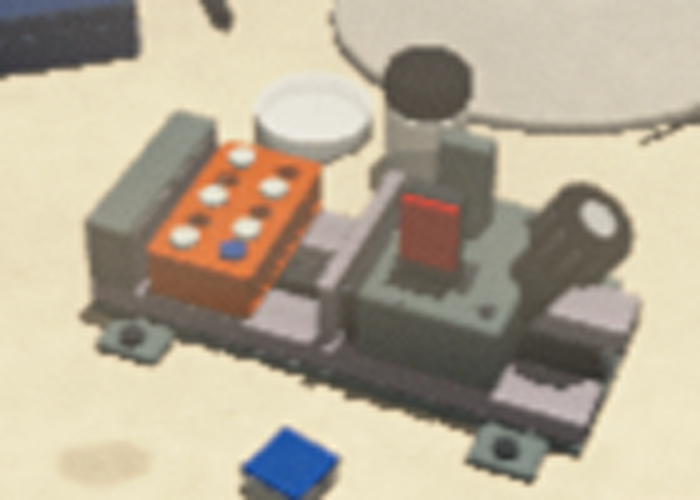

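View pics/side_z.png

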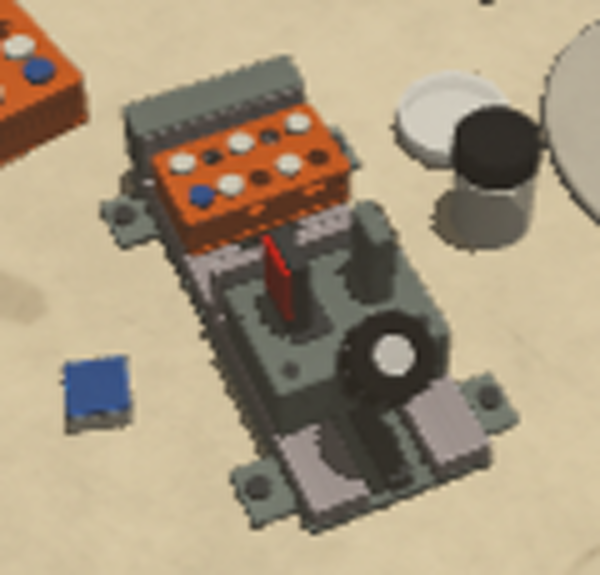

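View pics/top_side.png

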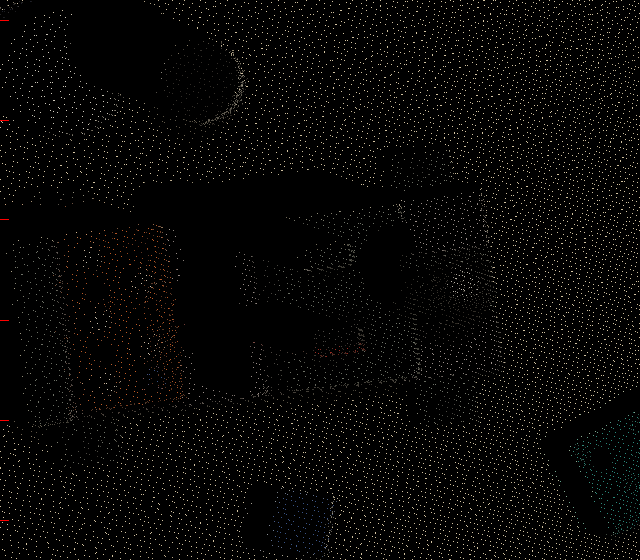

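View pics/top_scene.png

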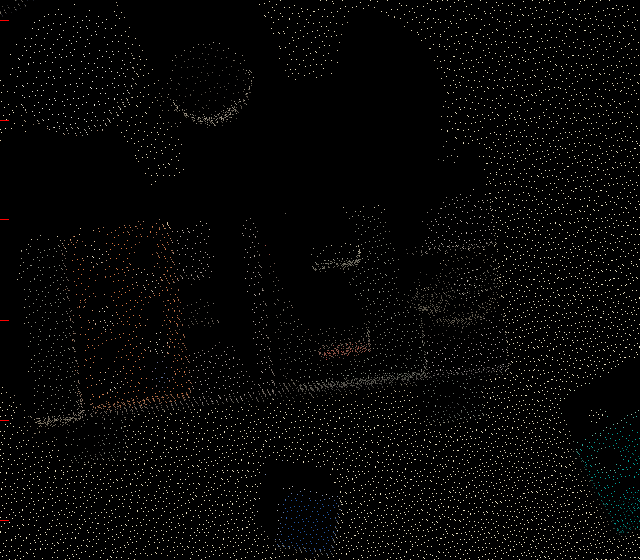

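```bash
cat >> fit.py <<'E'
    X,Y=vf(96.5); Z=P[:,2]
    def pk(v,lo,hi,st=.001):
        h,e=np.histogram(v,np.arange(lo,hi,st)); i=np.argsort(h)[::-1][:5]; return [(round(float(e[j]+st/2),4),int(h[j])) for j in i]
    print(c,'side Y',pk(Y[(Z<.018)],-.1,.1))
    k=(Z>.0555)&(Z<.0595); print(' top57 X hist')
    h,e=np.histogram(X[k],np.arange(-.14,.12,.004)); print([(round(float(a),3),int(b)) for a,b in zip(e,h) if b])
    print(' top Y range',np.percentile(Y[k],[0,1,50,99,100]).round(4))
    red=(C[:,0]>120)&(C[:,1]<60)&(C[:,2]<70)&(Z>.06); print(' red X,Y,Z pct',[np.percentile(v[red],[2,50,98]).round(4).tolist() for v in (X,Y,Z)],red.sum())
    hi=(Z>.062)&(Z<.11)&~red
    k=hi&(X>-.05); print(' post/lever pts', k.sum()); 
    post=k&(Y<-0.0)
    print(' post',[np.percentile(v[post],[2,50,98]).round(4).tolist() for v in (X,Y,Z)],post.sum())
    kn=(Z>.07)&(X<-.06); print(' knob',[np.percentile(v[kn],[2,50,98]).round(4).tolist() for v in (X,Y,Z)],kn.sum())
    org=(C[:,0]>150)&(C[:,1]<120)&(C[:,2]<60)&(Z>.025); print(' rack',[np.percentile(v[org],[1,50,99]).round(4).tolist() for v in (X,Y,Z)])
    for nm,k in (('fj',(X>.06)),('mj',(X<.06)&(X>-.06))):
        k=k&(Z>.03)&(Z<.053)&~org
        print(nm,pk(X[k],-.15,.15))
E
python3 fit.py
```

```text
scene (np.int64(56855), np.float64(96.5))
scene side Y [(0.0345, 143), (0.0355, 118), (0.0365, 91), (0.0335, 63), (0.0375, 48)]
 top57 X hist
[(-0.076, 3), (-0.072, 2), (-0.068, 2), (-0.064, 6), (-0.06, 23), (-0.056, 22), (-0.052, 36), (-0.048, 43), (-0.044, 47), (-0.04, 42), (-0.036, 48), (-0.032, 25), (-0.028, 19), (-0.024, 14), (-0.02, 12), (-0.016, 16), (-0.012, 11), (-0.008, 14), (-0.004, 19), (0.0, 21), (0.004, 16), (0.008, 19), (0.012, 1), (0.016, 35), (0.02, 33), (0.024, 1), (0.112, 21)]
 top Y range [-0.0553 -0.0527  0.0041  0.035   0.0374]Traceback (most recent call last):
  File "fit.py", line 28, in <module>
    red=(C[:,0]>120)&(C[:,1]<60)&(C[:,2]<70)&(Z>.06); print(' red X,Y,Z pct',[np.percentile(v[red],[2,50,98]).round(4).tolist() for v in (X,Y,Z)],red.sum())
                                                                              ~~~~~~~~~~~~~^^^^^^^^^^^^^^^^^^
    return _quantile_unchecked(
        a, q, axis, out, overwrite_input, method, keepdims, weights)
    return _ureduce(a,
                    func=_quantile_ureduce_func,
    ...<5 lines>...
                    overwrite_input=overwrite_input,
                    method=method)
    r = func(a, **kwargs)
    result = _quantile(arr,
                       quantiles=q,
    ...<2 lines>...
                       out=out,
                       weights=wgt)
    slices_having_nans = np.isnan(arr[-1, ...])
                                  ~~~^^^^^^^^^
IndexError: index -1 is out of bounds for axis 0 with size 0
```

```bash
sed -i 's/red=(C.*&(Z>.06);/red=(C[:,0]>2*C[:,1])\&(C[:,0]>2*C[:,2])\&(C[:,0]>60)\&(Z>.06);/' fit.py
python3 fit.py
```

```text
scene (np.int64(56855), np.float64(96.5))
scene side Y [(0.0345, 143), (0.0355, 118), (0.0365, 91), (0.0335, 63), (0.0375, 48)]
 top57 X hist
[(-0.076, 3), (-0.072, 2), (-0.068, 2), (-0.064, 6), (-0.06, 23), (-0.056, 22), (-0.052, 36), (-0.048, 43), (-0.044, 47), (-0.04, 42), (-0.036, 48), (-0.032, 25), (-0.028, 19), (-0.024, 14), (-0.02, 12), (-0.016, 16), (-0.012, 11), (-0.008, 14), (-0.004, 19), (0.0, 21), (0.004, 16), (0.008, 19), (0.012, 1), (0.016, 35), (0.02, 33), (0.024, 1), (0.112, 21)]
 top Y range [-0.0553 -0.0527  0.0041  0.035   0.0374]
 red X,Y,Z pct [[-0.03, -0.0197, -0.0103], [0.0149, 0.0177, 0.0208], [0.1006, 0.1026, 0.1057]] 18
 post/lever pts 379
 post [[-0.0334, -0.0247, -0.0098], [-0.0346, -0.0259, -0.0232], [0.0646, 0.0925, 0.1058]] 166
 knob [[-0.1005, -0.0822, -0.0618], [-0.0243, 0.0014, 0.0115], [0.0735, 0.0934, 0.1047]] 328
 rack [[0.0591, 0.0591, 0.0591], [0.0278, 0.0278, 0.0278], [0.0277, 0.0277, 0.0277]]
fj [(0.1135, 56), (0.1145, 26), (0.0665, 18), (0.0825, 18), (0.0605, 17)]
mj [(0.0165, 24), (0.0175, 22), (0.0585, 16), (0.0595, 14), (-0.0595, 10)]
side
[... 326 characters left out ...]
), (-0.004, 17), (0.0, 15), (0.004, 15), (0.008, 9), (0.012, 2), (0.016, 3), (0.02, 11), (0.024, 13)]
 top Y range [-0.0536 -0.0517 -0.0011  0.0353  0.0376]
 red X,Y,Z pct [[-0.0303, -0.0208, -0.0074], [0.0166, 0.0188, 0.0195], [0.0751, 0.0932, 0.1041]] 49
 post/lever pts 238
 post [[-0.0305, -0.0236, -0.006], [-0.0351, -0.0265, -0.0236], [0.0648, 0.0913, 0.1051]] 145
 knob [[-0.0983, -0.0829, -0.0646], [-0.0261, -0.0061, 0.0106], [0.077, 0.0945, 0.1036]] 300
 rack [[-0.0207, 0.0866, 0.1136], [-0.055, -0.0112, 0.0314], [0.0411, 0.0446, 0.1028]]
fj [(0.1165, 41), (0.1175, 33), (0.1185, 22), (0.1195, 16), (0.0625, 12)]
mj [(-0.0565, 46), (-0.0555, 22), (-0.0575, 17), (0.0195, 10), (0.0215, 8)]
```

```bash
cat > plan.py <<'E'
from h import *
yaw=np.radians(96.5); ex=np.array([np.cos(yaw),np.sin(yaw),0]); ey=np.array([-np.sin(yaw),np.cos(yaw),0]); ez=np.array([0,0,1.])
def VP(X,Y,Z): return np.array([.5,0,0])+X*ex+Y*ey+Z*ez
def Rt(tx,tz):
    tx=tx/np.linalg.norm(tx); return np.stack([tx,np.cross(tz,tx),tz],1)
def to(p,Rg,s=None):
    s=s or get_state()
    R0=R.from_euler('xyz',s['ee_rot'],degrees=True)
    return np.round(np.array(p)-s['eef_pos'],4).tolist(), np.round((R.from_matrix(Rg)*R0.inv()).as_rotvec(degrees=True),2).tolist()
E
python3 - <<'E'
from plan import *
s=get_state();print(R.from_euler('xyz',s['ee_rot'],degrees=True).as_matrix().round(3))
for sg in (1,-1): print(to(VP(-.0205,-.0145,.2),Rt(-ez,sg*ey)))
E
```

```text
[[ 0.    -0.92   0.391]
 [-0.     0.391  0.92 ]
 [-1.    -0.     0.   ]]
([0.2918, -0.5479, -0.0146], [-0.0, 0.0, 119.52])
([0.2918, -0.5479, -0.0146], [0.0, 0.0, -60.48])
```

>>> apply_moves(rot=[[0,0,-5],[0,0,-10],[0,0,-15],[0,0,-20],[0,0,-25],[0,0,-30],[0,0,-35],[0,0,-40]], dp=[[0.024,-0.046,0],[0.049,-0.091,0],[0.073,-0.137,0],[0.097,-0.183,0],[0.122,-0.228,0],[0.146,-0.274,0],[0.17,-0.32,0],[0.194,-0.365,0]], gripper=[1,1,1,1,1,1,1,1])

```text
t: 2.9
eef_pos: [0.4195, 0.1626, 0.2149]
ee_rot: [-15.4, 89.9, 11.4]
ft_force: [0.2, -0.3, 0.4]
finger_gap: 0.0921
```

Run:
```python
from plan import *
print(to(VP(-.0205,-.0145,.2),Rt(-ez,-ey)), get_state()['joints'].round(1))
```

```text
([0.0972, -0.1813, -0.0149], [-0.0, 0.05, -20.31]) [  5.7 -10.2 110.6   0.   79.6 -21.1]
```

>>> apply_moves(rot=[[0,0,-5],[0,0,-10],[0,0,-15],[0,0,-20.3],[0,0,-20.3]], dp=[[0.024,-0.045,-0.004],[0.048,-0.09,-0.008],[0.073,-0.136,-0.012],[0.097,-0.181,-0.015],[0.097,-0.181,-0.015]], gripper=[1,1,1,1,1])

```text
t: 3.52
eef_pos: [0.5173, -0.0211, 0.1996]
ee_rot: [-45.7, 90.0, -39.4]
ft_force: [-0.3, 0.5, -0.6]
finger_gap: 0.0918
```

Run:
```python
from plan import *
import pickle
d=shot('wrist','w1.png'); pickle.dump(d,open('w1.pkl','wb')); s=get_state(); print(s['eef_pos'],s['joints'].round(1))
for t in ['release_lever','squeeze_point','screw_knob']: print(t,[(np.round(b['xyz'],3).tolist(),round(b['conf'],2)) for b in nets.boxes_of(t,'wrist')])
```

```text
[ 0.51666624 -0.01934839  0.19965784] [-15.6   1.1 101.7   0.   77.1 -22. ]
release_lever [([0.489, -0.019, 0.107], 0.83)]
squeeze_point [([0.516, -0.066, 0.096], 0.73), ([0.511, -0.018, 0.058], 0.68)]
screw_knob [([0.515, -0.067, 0.098], 0.62)]
```

View pics/w1.png

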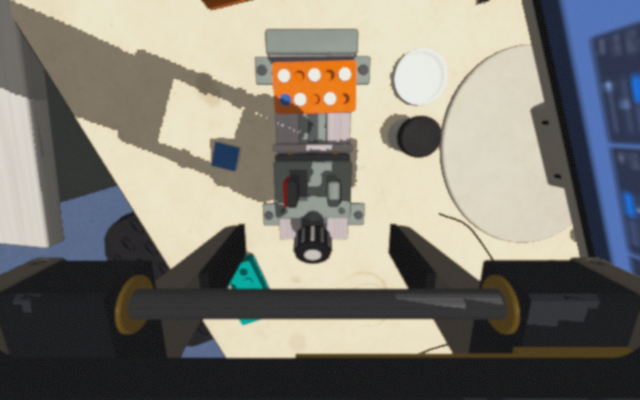

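```bash
cat > wfit.py <<'E'
import sys,pickle
from plan import *
def an(d):
    W=cloud(d); m=np.isfinite(W[...,0]); P=W[m]; C=d['image'][m].astype(int)
    D=P-np.array([.5,0,0]); X=D@ex;Y=D@ey;Z=P[:,2]
    ok=(abs(X)<.16)&(abs(Y)<.09)&(Z<.13); X,Y,Z,C=X[ok],Y[ok],Z[ok],C[ok]
    q=lambda k,*v:[np.percentile(a[k],[3,50,97]).round(4).tolist() for a in v]+[int(k.sum())]
    k=(Z>.097)&(X>-.055)&(Y>.0)&(X<.1); print('lever top',q(k,X,Y,Z))
    k=(Z>.097)&(X>-.055)&(Y<-.0)&(X<.1); print('post top',q(k,X,Y,Z))
    k=(Z>.08)&(X<-.055); print('knob',q(k,X,Y,Z))
    org=(C[:,0]>1.6*C[:,1])&(C[:,1]>1.5*C[:,2])&(C[:,0]>90)&(Z>.04)&(Z<.056)&(X>.02); print('rack top',q(org,X,Y,Z))
    k=(Z>.0545)&(Z<.06)&(X>.1); print('fj top',q(k,X,Y,Z))
    k=(Z>.053)&(Z<.06)&(X<.055); print('carr top',q(k,X,Y,Z))
    if org.sum()>50:
        r=cv2.minAreaRect(np.stack([X[org],Y[org]],1).astype(np.float32)*1000); print('rack rect',r)
        # edges: per Y bin max/min X
        for lab,f in (('rackfar',97),('racknear',3)):
            yy=[];xx=[]
            for b in np.arange(-.05,.035,.006):
                kk=org&(Y>b)&(Y<b+.006)
                if kk.sum()>8: yy.append(b+.003); xx.append(np.percentile(X[kk],f))
            if len(yy)>3: p=np.polyfit(yy,xx,1); print(lab,'slope deg',np.degrees(np.arctan(p[0])).round(2),'X at mid',np.polyval(p,-.009).round(4))
    k=(Z>.05)&(Z<.06)&(X<.1)
    return X,Y,Z,C
if __name__=='__main__':
    d=pickle.load(open(sys.argv[1],'rb')); an(d)
E
python3 wfit.py w1.pkl
python3 - <<'E'
import pickle,cv2
d=pickle.load(open('w1.pkl','rb'))
im=d['image'][20:270,230:400]
cv2.imwrite('pics/w1z.png',cv2.resize(im,None,fx=2.4,fy=2.4,interpolation=cv2.INTER_CUBIC)[...,::-1])
E
```

```text
lever top [[-0.0286, -0.016, -0.0043], [0.0042, 0.0104, 0.0169], [0.1006, 0.1042, 0.1057], 378]
post top [[-0.028, -0.0159, -0.0044], [-0.0386, -0.0317, -0.0259], [0.0996, 0.1033, 0.105], 352]
knob [[-0.0949, -0.0704, -0.0565], [-0.0285, -0.0108, 0.0073], [0.0837, 0.0953, 0.1036], 1268]
rack top [[0.0628, 0.0885, 0.1123], [-0.0557, -0.0157, 0.0282], [0.0433, 0.0447, 0.0461], 2838]
fj top [[0.1184, 0.1293, 0.1405], [-0.0542, -0.0101, 0.0324], [0.055, 0.0566, 0.0581], 2393]
carr top [[-0.0531, -0.0073, 0.0267], [-0.0518, -0.0109, 0.0308], [0.054, 0.0565, 0.0583], 4382]
rack rect ((87.70384216308594, -13.552894592285156), (51.7279052734375, 88.27192687988281), 1.051183819770813)
rackfar slope deg -1.53 X at mid 0.1123
racknear slope deg -0.12 X at mid 0.0631
```

View pics/w1z.png

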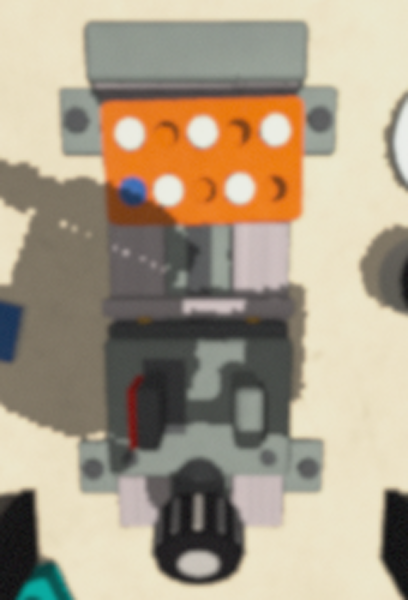

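Run:
```python
from plan import *
print(to(VP(-.018,-.0155,.069),Rt(-ez,-ey)))
```

```text
([0.0013, 0.0012, -0.131], [-0.01, 0.05, -0.1])
```

>>> apply_moves(rot=[[0,0,0],[0,0,0],[0,0,0],[0,0,0],[0,0,0],[0,0,0]], dp=[[0.0013,0.0012,-0.03],[0.0013,0.0012,-0.06],[0.0013,0.0012,-0.09],[0.0013,0.0012,-0.115],[0.0013,0.0012,-0.131],[0.0013,0.0012,-0.131]], gripper=[0.75,0.75,0.75,0.75,0.75,0.75])

```text
t: 4.47
eef_pos: [0.5165, -0.0152, 0.0682]
ee_rot: [140.8, 89.9, 147.4]
ft_force: [-0.2, 0.0, 1.6]
finger_gap: 0.0806
```

Run:
```python
from plan import *
import pickle
d=shot('wrist','w2.png')
s=get_state();print(s['eef_pos'],s['ft_force'],s['finger_gap'],to(VP(-.018,-.0155,.069),Rt(-ez,-ey)))
im=d['image']
d=shot('scene')
cv2.imwrite('pics/s2.png',cv2.resize(d['image'][130:300,230:430],None,fx=3,fy=3,interpolation=cv2.INTER_CUBIC)[...,::-1])
```

```text
[ 0.51742005 -0.01563406  0.06923729] [ 0.13161516 -0.52295547  0.70875458] 0.08037304142283722 ([0.0, -0.0005, -0.0002], [-0.02, 0.05, -0.15])
```

View pics/w2.png

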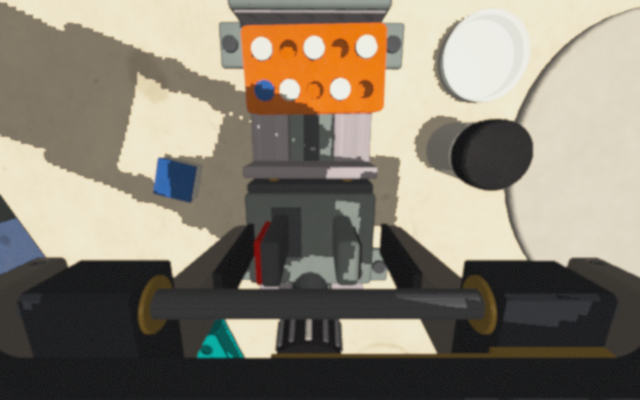

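View pics/s2.png

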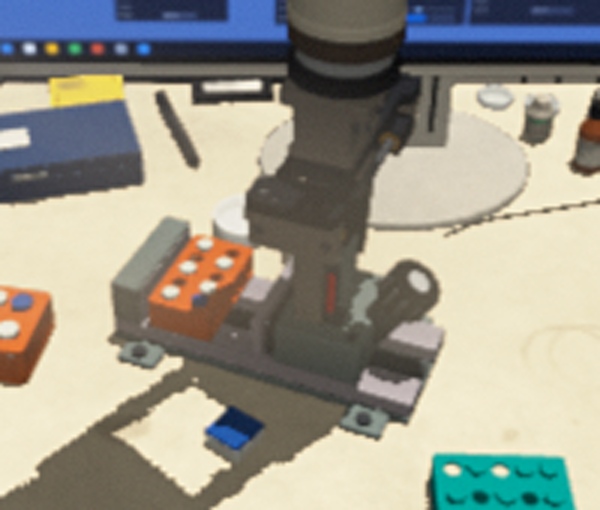

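>>> apply_moves(rot=[[0,0,0],[0,0,0],[0,0,0],[0,0,0]], dp=[[0,0,0],[0,0,0],[0,0,0],[0,0,0]], gripper=[0.3,0.0,-0.2,-0.2])

```text
t: 5.08
eef_pos: [0.5161, -0.0163, 0.0707]
ee_rot: [-174.8, 89.8, -168.1]
ft_force: [-6.8, 0.2, 9.0]
finger_gap: 0.048
```

>>> apply_moves(rot=[[0,0,0],[0,0,0]], dp=[[0,0,-0.001],[0,0,-0.001]], gripper=[-0.2,-0.2])

```text
t: 5.32
eef_pos: [0.516, -0.0164, 0.0707]
ee_rot: [-172.4, 89.8, -165.7]
ft_force: [-3.0, 1.0, 6.3]
finger_gap: 0.0478
```

>>> apply_moves(rot=[[0,0,0],[0,0,0],[0,0,0],[0,0,0],[0,0,0],[0,0,0],[0,0,0],[0,0,0]], dp=[[-0.0001,0.001,0],[-0.0003,0.003,0],[-0.0008,0.007,0],[-0.0014,0.012,0],[-0.0019,0.017,0],[-0.0025,0.022,0],[-0.003,0.026,0],[-0.0032,0.028,0]], gripper=[-0.2,-0.2,-0.2,-0.2,-0.2,-0.2,-0.2,-0.2])

```text
t: 6.32
eef_pos: [0.5128, 0.012, 0.0708]
ee_rot: [-174.6, 89.8, -167.9]
ft_force: [1.5, -1.3, 1.1]
finger_gap: 0.0478
```

Run:
```python
from plan import *
import pickle
d=shot('wrist','w3.png');pickle.dump(d,open('w3.pkl','wb'))
s=get_state();print(s['eef_pos'],s['ft_force'],s['finger_gap'])
from wfit import an
an(d)
```

```text
[0.51279107 0.01224789 0.07075586] [1.44761996 1.09956323 1.15163364] 0.048315346202658975
lever top [[-0.0464, 0.0204, 0.0222], [0.0004, 0.009, 0.0234], [0.0978, 0.1093, 0.1289], 1827]
post top [[-0.0488, 0.012, 0.0239], [-0.0523, -0.0276, -0.0011], [0.0976, 0.1032, 0.1274], 4448]
knob [[-0.0555, -0.0555, -0.0555], [0.008, 0.008, 0.008], [0.0943, 0.0943, 0.0943], 1]
rack top [[0.0632, 0.0887, 0.1122], [-0.056, -0.0157, 0.0285], [0.0434, 0.0447, 0.046], 7487]
fj top [[0.1183, 0.1292, 0.1401], [-0.0542, -0.0109, 0.0323], [0.0551, 0.0567, 0.0581], 6839]
carr top [[-0.0208, 0.0305, 0.0539], [-0.0507, -0.0132, 0.0298], [0.054, 0.0564, 0.058], 8065]
rack rect ((87.55204772949219, -13.81679916381836), (51.95718765258789, 89.04345703125), 1.348968267440796)
rackfar slope deg -1.67 X at mid 0.1122
racknear slope deg -0.33 X at mid 0.0634
```

View pics/w3.png

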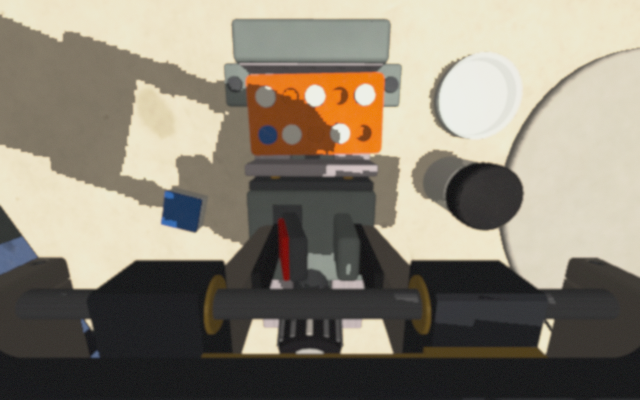

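```bash
cat > gap.py <<'E'
from plan import *
import pickle,sys
def gap(d):
    W=cloud(d); D=W-np.array([.5,0,0]); X=D@ex;Y=D@ey;Z=W[...,2]; C=d['image'].astype(int)
    org=(C[...,0]>1.5*C[...,1])&(C[...,1]>1.3*C[...,2])&(C[...,0]>50)&(Z>.038)&(Z<.056)&(X>.02)&(abs(Y)<.07)&(X<.13)
    steel=(Z>.0535)&(Z<.06)&(X<.08)&(X>-.0)&(abs(Y)<.07)&~org
    fj=(Z>.0535)&(Z<.06)&(X>.1)&(X<.15)&(abs(Y)<.07)&~org
    for b in np.arange(-.05,.03,.01):
        f=lambda k,fn:(fn(X[k&(Y>b)&(Y<b+.01)])*1e3).round(1) if (k&(Y>b)&(Y<b+.01)).sum()>5 else None
        print(round(b,3),'jaw',f(steel,np.nanmax),'rack',f(org,np.nanmin),f(org,np.nanmax),'fj',f(fj,np.nanmin))
if __name__=='__main__': gap(pickle.load(open(sys.argv[1],'rb')))
E
python3 gap.py w3.pkl; python3 gap.py w1.pkl
```

```text
-0.05 jaw 56.3 rack 62.3 114.1 fj 116.2
-0.04 jaw 56.3 rack 62.3 113.8 fj 116.3
-0.03 jaw 56.3 rack 62.3 113.6 fj 116.7
-0.02 jaw 56.3 rack 62.2 113.5 fj 116.6
-0.01 jaw 56.3 rack 61.4 113.3 fj 116.6
0.0 jaw 56.6 rack 61.5 112.7 fj 116.7
0.01 jaw 56.6 rack 61.5 112.8 fj 116.6
0.02 jaw 56.6 rack 61.5 112.7 fj 116.5
-0.05 jaw 27.7 rack 62.5 114.2 fj 116.6
-0.04 jaw 27.7 rack 62.6 114.0 fj 116.6
-0.03 jaw 27.8 rack 62.7 113.1 fj 116.6
-0.02 jaw 27.8 rack 61.8 113.4 fj 116.8
-0.01 jaw 27.9 rack 61.7 113.3 fj 116.8
0.0 jaw 28.0 rack 61.8 113.3 fj 116.9
0.01 jaw 28.0 rack 61.8 112.6 fj 116.8
0.02 jaw 28.0 rack 61.9 112.4 fj 116.6
```

>>> apply_moves(rot=[[0,0,0],[0,0,0],[0,0,0],[0,0,0],[0,0,0]], dp=[[-0.0001,0.001,0],[-0.0003,0.0025,0],[-0.0005,0.0042,0],[-0.0005,0.0048,0],[-0.0005,0.0048,0]], gripper=[-0.2,-0.2,-0.2,-0.2,-0.2])

```text
t: 7.0
eef_pos: [0.5123, 0.017, 0.0707]
ee_rot: [179.8, 89.8, -173.5]
ft_force: [1.1, -2.1, 1.4]
finger_gap: 0.0483
```

Run:
```python
from plan import *
import pickle
d=shot('wrist','w4.png');pickle.dump(d,open('w4.pkl','wb'))
s=get_state();print(s['eef_pos'],s['ft_force'],s['finger_gap'])
from gap import gap
gap(d)
```

```text
[0.51224816 0.01703854 0.07074242] [ 0.94992986 -1.14963411  1.32883251] 0.04783084957505432
-0.05 jaw 61.4 rack 61.2 114.4 fj 116.2
-0.04 jaw 61.4 rack 61.2 113.8 fj 116.6
-0.03 jaw 61.2 rack 61.3 113.7 fj 116.7
-0.02 jaw 61.3 rack 61.3 113.7 fj 116.7
-0.01 jaw 61.3 rack 61.3 113.5 fj 116.7
0.0 jaw 61.2 rack 61.3 113.6 fj 116.6
0.01 jaw 61.2 rack 61.7 113.4 fj 116.6
0.02 jaw 61.6 rack 61.7 112.9 fj 117.2
```

>>> apply_moves(rot=[[0,0,0],[0,0,0],[0,0,0],[0,0,0]], dp=[[0,0,0],[0,0,0],[0,0,0],[0,0,0]], gripper=[0.1,0.7,0.7,0.7])

```text
t: 7.55
eef_pos: [0.513, 0.0172, 0.071]
ee_rot: [175.2, 89.9, -178.1]
ft_force: [-0.2, -0.3, 0.1]
finger_gap: 0.0776
```

Run:
```python
from plan import *
import pickle
d=shot('wrist','w5.png');pickle.dump(d,open('w5.pkl','wb'))
s=get_state();print(s['eef_pos'],s['ft_force'],s['finger_gap'])
from gap import gap
gap(d)
```

```text
[0.51289542 0.01716263 0.07096607] [ 0.39234255  0.54361214 -0.30402282] 0.07781585862479805
-0.05 jaw 61.4 rack 61.3 113.8 fj 116.3
-0.04 jaw 61.4 rack 61.4 113.8 fj 116.7
-0.03 jaw 61.4 rack 61.4 113.8 fj 116.3
-0.02 jaw 61.3 rack 61.5 113.8 fj 116.3
-0.01 jaw 61.7 rack 62.5 113.7 fj 116.6
0.0 jaw 61.7 rack 61.4 113.7 fj 116.7
0.01 jaw 61.6 rack 61.5 113.6 fj 116.6
0.02 jaw 61.7 rack 61.8 113.0 fj 116.7
```

View pics/w5.png

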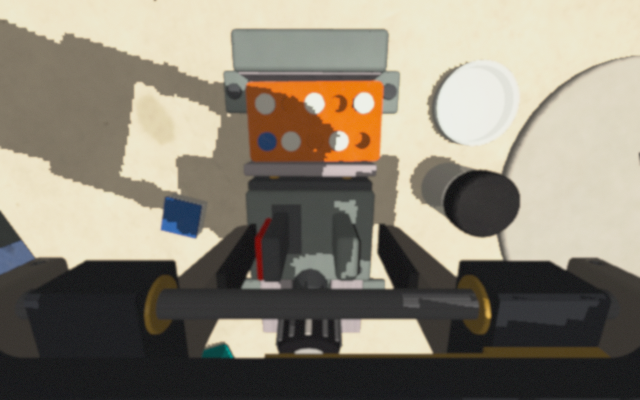

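```bash
cat >> plan.py <<'E'
a=-.5*ex+np.cos(np.pi/6)*ez
def kpose(K,th,out):
    # th deg about outward axis a (ccw positive); out = grasp point offset outward
    z=R.from_rotvec(np.radians(th)*a).apply(-ey)
    return np.array(K)+a*out-a*.0187, Rt(-a,z)
E
python3 - <<'E'
from plan import *
K=VP(-.0445,-.010,.085)
print(K,a)
for th,o in ((38,.07),(38,.003)): print(to(*kpose(K,th,o)),kpose(K,th,o)[0])
for th in (38,-38): print(kpose(K,th,0)[1])
s=get_state()
for f in (.25,.5,.75):
    pass
E
```

```text
[ 0.51497326 -0.04308192  0.085     ] [ 0.05660161 -0.49678593  0.8660254 ]
([0.005, -0.0857, 0.0585], [29.88, -6.68, 36.91]) [ 0.51787692 -0.06856703  0.1294271 ]
([0.0012, -0.0524, 0.0004], [29.88, -6.68, 36.91]) [ 0.51408462 -0.03528238  0.0714034 ]
[[-0.05660161 -0.68895801  0.72258779]
 [ 0.49678593  0.60835567  0.61895648]
 [-0.8660254   0.39400538  0.30783074]]
[[-0.05660161  0.53444982  0.84330282]
 [ 0.49678593  0.74774538 -0.44054578]
 [-0.8660254   0.39400538 -0.30783074]]
```

>>> apply_moves(rot=[[0,0,0],[0,0,0],[0,0,0]], dp=[[0,0,0.03],[0,-0.01,0.08],[0,-0.04,0.12]], gripper=[0.7,0.5,0.35])

```text
t: 7.98
eef_pos: [0.5136, -0.0224, 0.193]
ee_rot: [-47.1, 90.0, -40.3]
ft_force: [1.5, 0.3, 0.4]
finger_gap: 0.0626
```

Run:
```python
from plan import *
K=VP(-.0445,-.010,.085)
d=shot('side'); cv2.imwrite('pics/sd6.png',cv2.resize(d['image'][130:290,230:390],None,fx=3,fy=3,interpolation=cv2.INTER_CUBIC)[...,::-1])
print(to(*kpose(K,38,.07)),kpose(K,38,.07)[0], get_state()['joints'].round(1))
print(proj(d,K),proj(d,K+a*.013))
```

```text
([0.0011, -0.0416, -0.0696], [29.95, -5.98, 37.12]) [ 0.51787692 -0.06856703  0.1294271 ] [-16.3   0.7 102.2  -0.2  76.5 -22.9]
(np.float64(321.24493034987944), np.float64(220.2786034422001)) (np.float64(322.52209544013255), np.float64(219.28063952621508))
```

View pics/sd6.png

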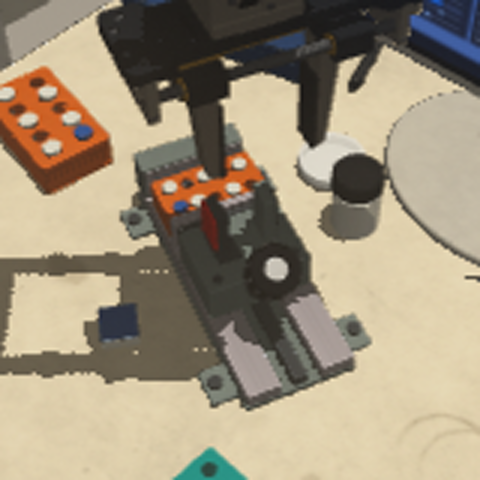

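>>> apply_moves(rot=[[5,-1,6.2],[10,-2,12.4],[15,-3,18.6],[20,-4,24.7],[25,-5,30.9],[29.9,-6,37.1],[29.9,-6,37.1]], dp=[[0,-0.01,0],[0,-0.02,0],[0.001,-0.04,-0.01],[0.001,-0.042,-0.03],[0.001,-0.042,-0.05],[0.001,-0.042,-0.07],[0.001,-0.042,-0.07]], gripper=[0.35,0.35,0.35,0.35,0.35,0.35,0.35])

```text
t: 8.9
eef_pos: [0.5169, -0.0691, 0.1266]
ee_rot: [52.4, 59.9, 96.7]
ft_force: [-1.2, 0.4, -0.1]
finger_gap: 0.062
```

Run:
```python
from plan import *
K=VP(-.0445,-.010,.085)
s=get_state();print(s['joints'].round(1),s['finger_gap'],s['ft_force'])
print(to(*kpose(K,38,.003)))
d=shot('side'); cv2.imwrite('pics/sd7.png',cv2.resize(d['image'][130:290,230:390],None,fx=3,fy=3,interpolation=cv2.INTER_CUBIC)[...,::-1])
d=shot('wrist','w7.png')
```

```text
[-35.1  17.9  96.8  22.   86.7 -84.8] 0.061953736345489265 [-1.21149684  0.43319104 -0.11298532]
([-0.0028, 0.0338, -0.0552], [-0.07, -0.23, 0.19])
```

View pics/sd7.png

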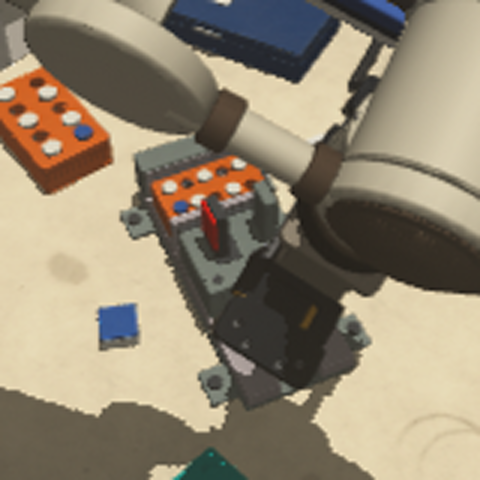

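View pics/w7.png

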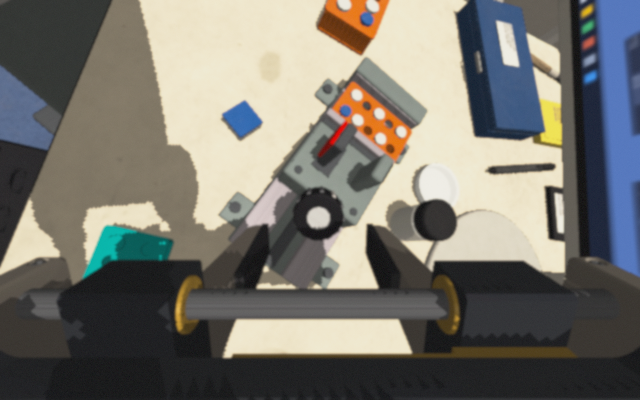

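>>> apply_moves(rot=[[0,0,0],[0,0,0],[0,0,0],[0,0,0],[0,0,0],[0,0,0]], dp=[[-0.0005,0.007,-0.011],[-0.001,0.0135,-0.022],[-0.0015,0.02,-0.033],[-0.002,0.027,-0.044],[-0.0028,0.0338,-0.0552],[-0.0028,0.0338,-0.0552]], gripper=[0.35,0.35,0.35,0.35,0.35,0.35])

```text
t: 9.75
eef_pos: [0.5144, -0.0341, 0.0731]
ee_rot: [52.2, 60.0, 96.6]
ft_force: [0.6, -0.2, -0.7]
finger_gap: 0.062
```

Run:
```python
from plan import *
K=VP(-.0445,-.010,.085)
s=get_state();print(s['joints'].round(1),s['finger_gap'],s['ft_force'])
print(to(*kpose(K,38,.003)))
d=shot('wrist','w8.png')
```

```text
[-32.2  20.3 100.7  23.3  79.8 -85. ] 0.06201952147723146 [ 0.606002   -0.2023279  -0.67017839]
([-0.0004, -0.0012, -0.0017], [0.05, -0.1, 0.1])
```

View pics/w8.png

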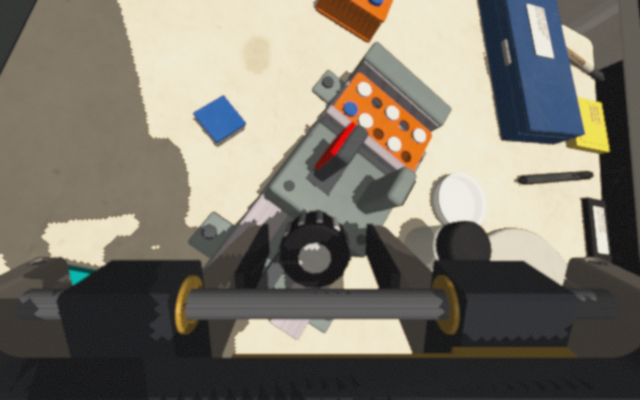

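>>> apply_moves(rot=[[0,0,0],[0,0,0],[0,0,0],[0,0,0]], dp=[[-0.0002,-0.0006,-0.0012],[-0.0002,-0.0006,-0.0012],[-0.0002,-0.0006,-0.0012],[-0.0002,-0.0006,-0.0012]], gripper=[0.0,-0.3,-0.3,-0.3])

```text
t: 10.3
eef_pos: [0.5145, -0.0362, 0.0726]
ee_rot: [52.2, 60.2, 96.5]
ft_force: [-3.4, -5.0, 0.8]
finger_gap: 0.0392
```

>>> apply_moves(rot=[[-0.51,4.47,-7.79],[-1.02,8.94,-15.59],[-1.53,13.41,-23.38],[-2.04,17.88,-31.18],[-2.55,22.36,-38.97],[-3.06,26.83,-46.77],[-3.57,31.3,-54.56],[-4.08,35.77,-62.35]], dp=[[0,0,0],[0,0,0],[0,0,0],[0,0,0],[0,0,0],[0,0,0],[0,0,0],[0,0,0]], gripper=[-0.3,-0.3,-0.3,-0.3,-0.3,-0.3,-0.3,-0.3])

```text
t: 11.3
eef_pos: [0.5135, -0.0364, 0.0725]
ee_rot: [124.9, 60.0, 97.1]
ft_force: [-6.0, -3.4, 2.1]
finger_gap: 0.0394
```

```bash
cat > kst.py <<'E'
from plan import *
def theta(s):
    Rm=R.from_euler('xyz',s['ee_rot'],degrees=True).as_matrix(); z=Rm[:,2]; e1=-ey; e2=np.cross(a,e1)
    return np.degrees(np.arctan2(z@e2,z@e1)), np.degrees(np.arccos(-Rm[:,0]@a))
def st(K):
    s=get_state(); th,t=theta(s)
    g=s['eef_pos']-R.from_euler('xyz',s['ee_rot'],degrees=True).as_matrix()[:,0]*.0187
    print('theta',round(th,2),'tilt err',round(t,2),'grasp-K',(g-K).round(4),'force',s['ft_force'].round(1),'torque about a',round(float(s['wrist_torque']@a),3),'gap',round(s['finger_gap'],4),'J',s['joints'].round(0),'t',round(s['t'],2))
K=VP(-.0445,-.010,.085)
E
python3 - <<'E'
from kst import *
st(K)
from gap import gap
d=shot('wrist','w9.png'); gap(d); st(K)
E
```

```text
theta -34.43 tilt err 0.3 grasp-K [-0.0003 -0.0026  0.0037] force [-6.  -3.4  2.1] torque about a 0.052 gap 0.0394 J [-32.  20. 100.  23.  80. -13.] t 11.3
-0.05 jaw 64.3 rack 64.1 117.0 fj 116.2
-0.04 jaw 64.5 rack 63.9 117.4 fj 116.0
-0.03 jaw 64.0 rack 64.4 117.2 fj 115.8
-0.02 jaw 64.7 rack 64.1 117.7 fj 115.7
-0.01 jaw 64.1 rack 63.9 116.9 fj 115.7
0.0 jaw 64.2 rack 64.3 116.6 fj 115.9
0.01 jaw 64.7 rack 71.4 117.2 fj 116.1
0.02 jaw 64.4 rack 64.1 117.6 fj 116.6
theta -34.74 tilt err 0.3 grasp-K [-0.0003 -0.0026  0.0037] force [-5.3 -2.7  2.3] torque about a -0.089 gap 0.0389 J [-32.  20. 100.  23.  80. -12.] t 11.35
```

View pics/w9.png

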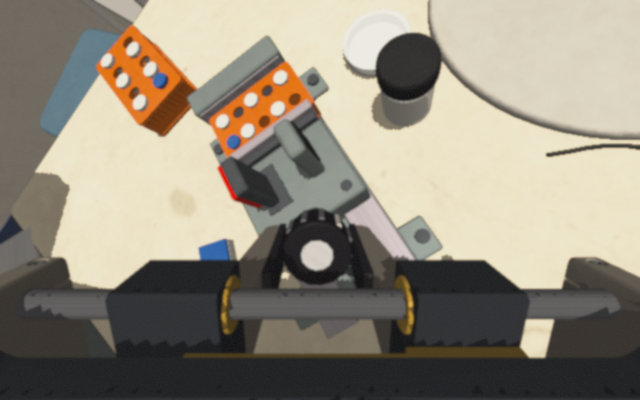

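>>> apply_moves(rot=[[0,0,0],[0,0,0]], dp=[[0,0,0],[0,0,0]], gripper=[0.35,0.35])

```text
t: 11.6
eef_pos: [0.5139, -0.0362, 0.0727]
ee_rot: [125.1, 60.0, 97.0]
ft_force: [0.2, -0.4, 1.0]
finger_gap: 0.0573
```

>>> apply_moves(rot=[[0.54,-4.72,8.23],[1.08,-9.44,16.45],[1.61,-14.16,24.68],[2.15,-18.88,32.91],[2.69,-23.6,41.13],[3.23,-28.32,49.36],[3.76,-33.04,57.59],[4.3,-37.76,65.82]], dp=[[0,0,0],[0,0,0],[0,0,0],[0,0,0],[0,0,0],[0,0,0],[0,0,0],[0,0,0]], gripper=[0.35,0.35,0.35,0.35,0.35,0.35,0.35,0.35])

```text
t: 12.6
eef_pos: [0.5142, -0.0361, 0.0728]
ee_rot: [48.4, 60.2, 96.5]
ft_force: [-0.0, 0.5, -0.5]
finger_gap: 0.0619
```

Run:
```python
from kst import *
st(K)
d=shot('wrist','w10.png'); st(K)
import pickle; pickle.dump(d,open('w10.pkl','wb'))
from gap import gap
gap(d)
print(to(*kpose(K,40,.003)))
```

```text
theta 41.65 tilt err 0.24 grasp-K [ 0.0003 -0.0023  0.0041] force [-0.   0.5 -0.5] torque about a 0.048 gap 0.0619 J [-32.  20. 101.  23.  80. -89.] t 12.6
theta 41.92 tilt err 0.24 grasp-K [ 0.0003 -0.0023  0.0041] force [ 0.2 -1.5 -0.1] torque about a -0.025 gap 0.0624 J [-32.  20. 101.  23.  80. -89.] t 12.65
-0.05 jaw 63.9 rack 72.0 116.8 fj 115.8
-0.04 jaw 64.1 rack 71.5 116.8 fj 115.3
-0.03 jaw 63.5 rack 71.7 117.2 fj 115.2
-0.02 jaw 64.4 rack 71.6 117.0 fj 116.4
-0.01 jaw 64.2 rack 71.9 116.9 fj 116.2
0.0 jaw 63.5 rack 71.5 117.2 fj 115.0
0.01 jaw 63.9 rack 71.8 117.0 fj 116.1
0.02 jaw 64.2 rack 72.3 116.6 fj 116.5
([-0.0001, 0.0008, -0.0014], [0.13, 0.98, -1.67])
```

View pics/w10.png

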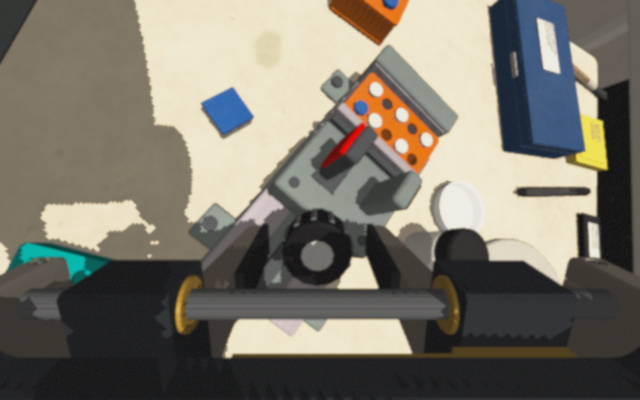

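>>> apply_moves(rot=[[0,0,0],[0,0,0],[0,0,0],[0,0,0]], dp=[[0,0,0],[0,0,0],[0,0,0],[0,0,0]], gripper=[0.0,-0.3,-0.3,-0.3])

```text
t: 13.15
eef_pos: [0.5142, -0.0361, 0.0728]
ee_rot: [48.1, 60.2, 96.5]
ft_force: [-0.8, 0.6, -0.2]
finger_gap: 0.0394
```

>>> apply_moves(rot=[[-0.51,4.47,-7.79],[-1.02,8.94,-15.59],[-1.53,13.41,-23.38],[-2.04,17.88,-31.18],[-2.55,22.36,-38.97],[-2.83,24.84,-43.3]], dp=[[0,0,0],[0,0,0],[0,0,0],[0,0,0],[0,0,0],[0,0,0]], gripper=[-0.3,-0.3,-0.3,-0.3,-0.3,-0.3])

```text
t: 13.9
eef_pos: [0.5139, -0.0364, 0.0728]
ee_rot: [98.7, 60.2, 97.0]
ft_force: [-2.2, -1.1, 1.7]
finger_gap: 0.0394
```

Run:
```python
from kst import *
for i in range(3): st(K); d=shot('wrist','w11.png')
from gap import gap
gap(d)
```

```text
theta -8.32 tilt err 0.3 grasp-K [ 0.     -0.0026  0.004 ] force [-2.2 -1.1  1.7] torque about a 0.055 gap 0.0394 J [-32.  20. 101.  23.  80. -39.] t 13.9
theta -8.45 tilt err 0.3 grasp-K [-0.     -0.0025  0.004 ] force [-1.7 -1.5  2.1] torque about a -0.067 gap 0.0392 J [-32.  20. 101.  23.  80. -39.] t 13.95
theta -8.15 tilt err 0.29 grasp-K [-0.     -0.0025  0.004 ] force [-1.5 -1.5  0.8] torque about a -0.075 gap 0.0393 J [-32.  20. 101.  23.  80. -39.] t 14.0
-0.05 jaw 64.8 rack 64.1 117.4 fj 116.4
-0.04 jaw 64.5 rack 64.4 117.7 fj 115.8
-0.03 jaw 64.6 rack 64.5 117.6 fj 115.3
-0.02 jaw 65.0 rack 70.5 117.4 fj 115.9
-0.01 jaw 64.3 rack 70.7 117.0 fj 115.9
0.0 jaw 64.9 rack 70.6 117.7 fj 115.5
0.01 jaw 64.5 rack 64.9 117.7 fj 115.9
0.02 jaw 65.3 rack 70.8 117.3 fj 115.6
```

View pics/w11.png

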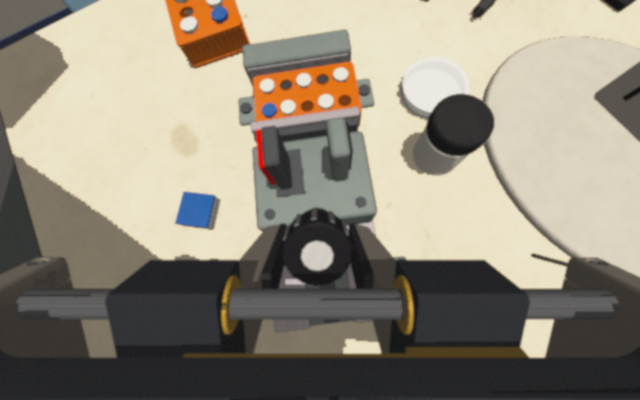

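>>> apply_moves(rot=[[-0.51,4.47,-7.79],[-1.02,8.94,-15.59],[-1.53,13.41,-23.38],[-1.81,15.9,-27.71]], dp=[[0,0,0],[0,0,0],[0,0,0],[0,0,0]], gripper=[-0.3,-0.3,-0.3,-0.3])

```text
t: 14.55
eef_pos: [0.5136, -0.0365, 0.0728]
ee_rot: [130.7, 60.0, 97.2]
ft_force: [-2.6, -2.2, 2.2]
finger_gap: 0.0393
```

Run:
```python
from kst import *
for i in range(4): st(K); d=shot('wrist','w12.png')
from gap import gap
gap(d)
```

```text
theta -40.14 tilt err 0.34 grasp-K [-0.0002 -0.0027  0.004 ] force [-2.6 -2.2  2.2] torque about a 0.065 gap 0.0393 J [-32.  20. 100.  23.  80.  -7.] t 14.55
theta -40.27 tilt err 0.34 grasp-K [-0.0002 -0.0028  0.004 ] force [-3.4 -1.8  1.5] torque about a -0.13 gap 0.0391 J [-32.  20. 100.  23.  80.  -7.] t 14.6
theta -39.99 tilt err 0.33 grasp-K [-0.0002 -0.0028  0.0041] force [-2.6 -2.4  2. ] torque about a -0.084 gap 0.0394 J [-32.  20. 100.  23.  80.  -7.] t 14.65
theta -39.92 tilt err 0.33 grasp-K [-0.0002 -0.0028  0.004 ] force [-2.6 -2.7  2.4] torque about a -0.112 gap 0.0393 J [-32.  20. 100.  23.  80.  -7.] t 14.7
-0.05 jaw 64.5 rack 72.1 117.9 fj 116.6
-0.04 jaw 64.4 rack 64.6 117.4 fj 116.5
-0.03 jaw 64.8 rack 64.1 116.8 fj 116.8
-0.02 jaw 64.7 rack 64.4 117.4 fj 116.2
-0.01 jaw 64.7 rack 64.6 117.2 fj 116.4
0.0 jaw 63.8 rack 64.6 117.9 fj 116.2
0.01 jaw 64.5 rack 64.8 117.3 fj 116.1
0.02 jaw 64.6 rack 64.5 117.3 fj 116.7
```

View pics/w12.png

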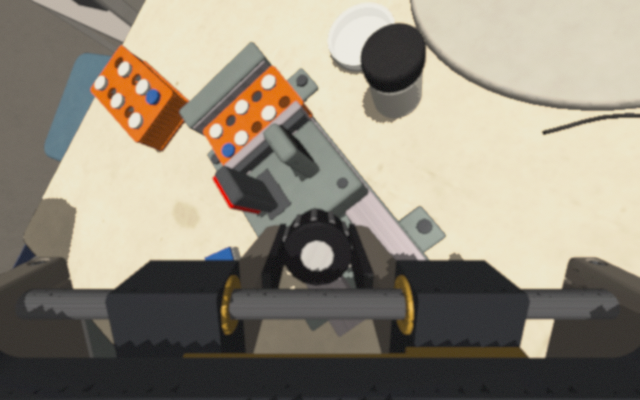

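>>> apply_moves(rot=[[0,0,0],[0,0,0]], dp=[[0,0,0],[0,0,0]], gripper=[0.35,0.35])

```text
t: 15.0
eef_pos: [0.5139, -0.0364, 0.0728]
ee_rot: [130.4, 60.0, 97.1]
ft_force: [-0.4, 0.2, -0.6]
finger_gap: 0.0573
```

>>> apply_moves(rot=[[0.54,-4.72,8.23],[1.08,-9.44,16.45],[1.61,-14.16,24.68],[2.15,-18.88,32.91],[2.69,-23.6,41.13],[3.23,-28.32,49.36],[3.76,-33.04,57.59],[4.3,-37.76,65.82]], dp=[[0,0,0],[0,0,0],[0,0,0],[0,0,0],[0,0,0],[0,0,0],[0,0,0],[0,0,0]], gripper=[0.35,0.35,0.35,0.35,0.35,0.35,0.35,0.35])

```text
t: 16.0
eef_pos: [0.5141, -0.0361, 0.0728]
ee_rot: [53.6, 60.3, 96.5]
ft_force: [-0.8, -0.3, 0.5]
finger_gap: 0.0615
```

>>> apply_moves(rot=[[0,0,0],[0,0,0],[0,0,0],[0,0,0]], dp=[[0,0,0],[0,0,0],[0,0,0],[0,0,0]], gripper=[0.0,-0.3,-0.3,-0.3])

```text
t: 16.5
eef_pos: [0.514, -0.0362, 0.0727]
ee_rot: [53.6, 60.3, 96.6]
ft_force: [-1.1, -1.4, 0.4]
finger_gap: 0.0391
```

Run:
```python
from kst import *
import pickle
for i in range(2): st(K); d=shot('wrist','w13.png')
pickle.dump(d,open('w13.pkl','wb'))
```

```text
theta 36.43 tilt err 0.27 grasp-K [ 0.0001 -0.0024  0.004 ] force [-1.1 -1.4  0.4] torque about a -0.084 gap 0.0391 J [-32.  20. 101.  23.  80. -84.] t 16.5
theta 36.44 tilt err 0.27 grasp-K [ 0.0001 -0.0024  0.0039] force [-0.9 -2.1 -0.7] torque about a -0.049 gap 0.0394 J [-32.  20. 101.  23.  80. -84.] t 16.55
```

>>> apply_moves(rot=[[-0.28,2.48,-4.33],[-0.57,4.97,-8.66],[-0.85,7.45,-12.99]], dp=[[0,0,0],[0,0,0],[0,0,0]], gripper=[-0.3,-0.3,-0.3])

```text
t: 16.98
eef_pos: [0.514, -0.0367, 0.0727]
ee_rot: [68.9, 60.3, 96.7]
ft_force: [-2.5, -3.1, -0.4]
finger_gap: 0.0398
```

Run:
```python
from kst import *
for i in range(4): st(K); d=shot('wrist','w14.png')
```

```text
theta 21.29 tilt err 0.33 grasp-K [ 0.0001 -0.0028  0.0039] force [-2.5 -3.1 -0.4] torque about a 0.071 gap 0.0398 J [-32.  20. 101.  23.  80. -68.] t 16.98
theta 21.13 tilt err 0.33 grasp-K [ 0.0001 -0.0029  0.0039] force [-1.9 -2.4  0.1] torque about a 0.002 gap 0.0395 J [-32.  20. 101.  23.  80. -68.] t 17.02
theta 21.42 tilt err 0.33 grasp-K [ 0.0001 -0.0028  0.004 ] force [-1.6 -3.5 -0.1] torque about a -0.051 gap 0.0393 J [-32.  20. 101.  23.  80. -69.] t 17.07
theta 21.51 tilt err 0.32 grasp-K [ 0.0001 -0.0029  0.004 ] force [-2.2 -3.7  0.4] torque about a -0.064 gap 0.0394 J [-32.  20. 101.  23.  80. -69.] t 17.12
```

View pics/w14.png

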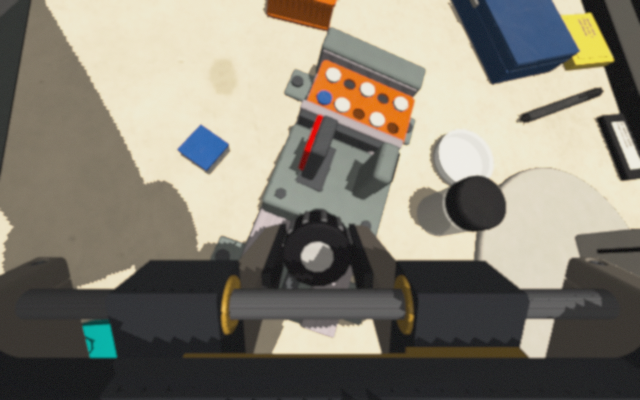

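Run:
```python
import cv2,numpy as np
A=cv2.imread('pics/w5.png')[140:240,230:400]; B=cv2.imread('pics/w14.png')[60:200,270:430]; C=cv2.imread('pics/w9.png')[50:190,180:340]
f=lambda x:cv2.resize(x,(400,400*x.shape[0]//x.shape[1]),interpolation=cv2.INTER_CUBIC)
ims=[f(A),f(C)]
h=max(i.shape[0] for i in ims); 
cv2.imwrite('pics/cmp1.png',np.hstack([cv2.copyMakeBorder(i,0,h-i.shape[0],0,0,0) for i in ims]))
cv2.imwrite('pics/cmp2.png',cv2.resize(B,None,fx=4,fy=4,interpolation=cv2.INTER_CUBIC))
```

```text
(no output)
```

View pics/cmp1.png

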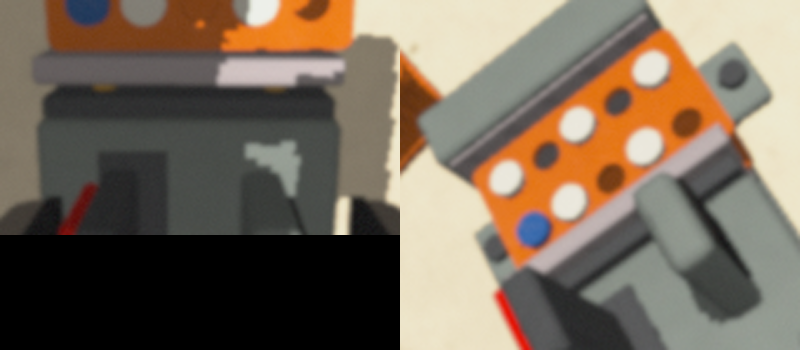

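View pics/cmp2.png

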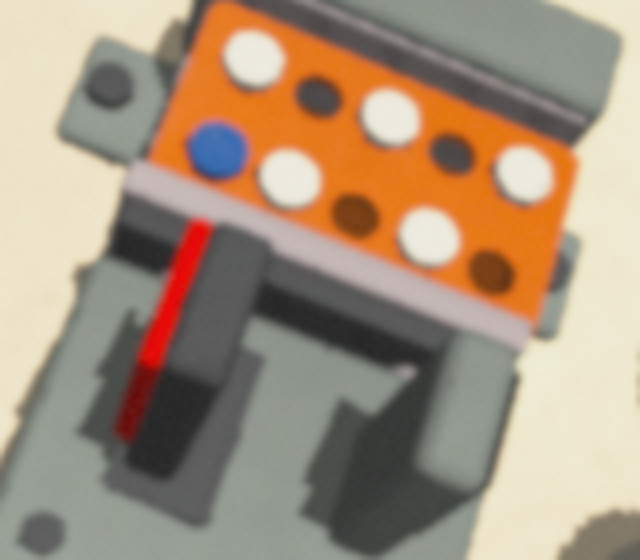

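```bash
cat > prof.py <<'E'
from plan import *
import pickle,sys
def prof(d,ax=None):
    # ortho-rectify at plane z=.056 (assume all tops at about 57mm): sample grid
    xs=np.arange(.03,.09,.0005); out=[]
    for b in (-.045,-.02,-.012,-.004,.022):
        ys=np.arange(b-.003,b+.003,.0005)
        g=np.zeros(len(xs))
        XX,YY=np.meshgrid(xs,ys,indexing='ij')
        p=np.array([.5,0,0])+XX[...,None]*ex+YY[...,None]*ey+.057*ez
        u,v=proj(d,p); im=cv2.cvtColor(d['image'],cv2.COLOR_RGB2GRAY)
        s=cv2.remap(im,u.astype(np.float32),v.astype(np.float32),cv2.INTER_LINEAR)
        out.append(s.mean(1))
    return xs,np.array(out)
def rect(d,S=8000):
    xs=np.arange(.09,.02,-1/S); ys=np.arange(.045,-.065,-1/S)
    XX,YY=np.meshgrid(xs,ys,indexing='ij')
    p=np.array([.5,0,0])+XX[...,None]*ex+YY[...,None]*ey+.057*ez
    u,v=proj(d,p)
    return cv2.remap(d['image'],u.astype(np.float32),v.astype(np.float32),cv2.INTER_CUBIC)[...,::-1]
E
python3 - <<'E'
from prof import *
from kst import *
d=shot('wrist'); pickle.dump(d,open('w15.pkl','wb'))
st(K)
ims=[]
for f in ('w5','w10','w13','w15'):
    r=rect(pickle.load(open(f+'.pkl','rb')),4000); ims.append(cv2.resize(r,None,fx=.9,fy=.9)); print(r.shape)
top=np.hstack(ims[:2]); bot=np.hstack(ims[2:]); cv2.imwrite('pics/rect.png',np.vstack([top,bot]))
E
```

```text
theta 21.52 tilt err 0.32 grasp-K [ 0.0001 -0.0028  0.004 ] force [-1.9 -4.3 -0.2] torque about a -0.06 gap 0.0391 J [-32.  20. 101.  23.  80. -69.] t 17.23
(280, 440, 3)
(280, 440, 3)
(280, 440, 3)
(280, 440, 3)
```

View pics/rect.png

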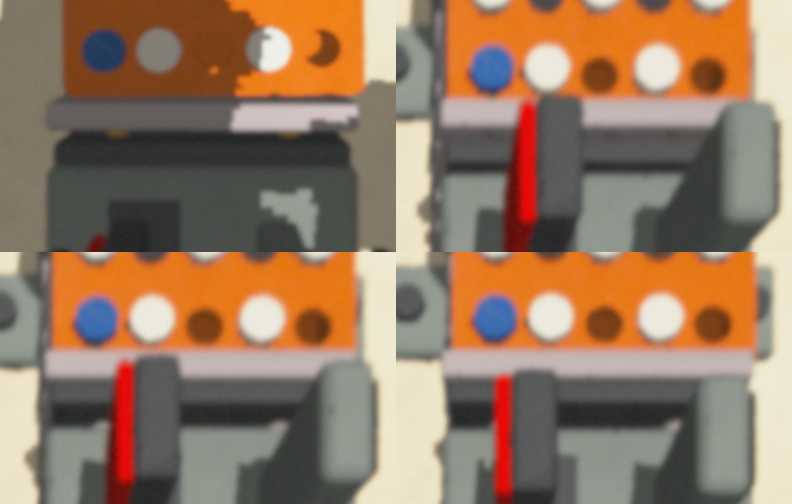

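Run:
```python
from prof import *
for f in ('w10','w13','w15'):
    d=pickle.load(open(f+'.pkl','rb')); xs,o=prof(d)
    print(f,'at Y=-.012..'); 
    for i in (2,3): print((xs[0:80:2]*1e3).round(0)[0],o[i][16:84:2].round(0).astype(int).tolist())
```

```text
w10 at Y=-.012..
30.0 [145, 144, 139, 121, 89, 58, 50, 63, 80, 88, 89, 89, 87, 83, 81, 83, 99, 132, 164, 181, 186, 187, 185, 182, 173, 155, 127, 100, 84, 78, 76, 76, 75, 74]
30.0 [94, 95, 94, 91, 87, 85, 84, 86, 87, 88, 88, 88, 87, 87, 86, 87, 90, 95, 98, 100, 99, 99, 100, 102, 105, 114, 129, 138, 142, 143, 148, 154, 161, 167]
w13 at Y=-.012..
30.0 [146, 143, 132, 107, 72, 49, 44, 43, 44, 50, 63, 79, 88, 89, 89, 88, 96, 125, 160, 180, 185, 187, 186, 183, 176, 160, 136, 108, 87, 78, 76, 76, 76, 74]
30.0 [110, 109, 104, 92, 79, 71, 69, 70, 70, 71, 76, 83, 86, 86, 87, 87, 90, 101, 114, 124, 128, 132, 139, 153, 165, 162, 152, 145, 144, 146, 151, 159, 166, 170]
w15 at Y=-.012..
30.0 [144, 139, 121, 88, 57, 44, 42, 43, 44, 46, 59, 76, 88, 89, 89, 88, 93, 119, 156, 178, 186, 187, 186, 184, 178, 165, 147, 124, 98, 83, 78, 77, 78, 77]
30.0 [145, 139, 122, 89, 57, 43, 41, 41, 41, 44, 57, 76, 86, 89, 89, 88, 94, 120, 156, 179, 186, 188, 187, 184, 178, 166, 153, 147, 146, 151, 162, 172, 179, 184]
```

>>> apply_moves(rot=[[-0.17,1.49,-2.6],[-0.34,2.98,-5.2],[-0.57,4.97,-8.66]], dp=[[0,0,0],[0,0,0],[0,0,0]], gripper=[-0.3,-0.3,-0.3])

```text
t: 17.6
eef_pos: [0.514, -0.0371, 0.0727]
ee_rot: [78.8, 60.3, 96.8]
ft_force: [-1.2, -3.0, 0.6]
finger_gap: 0.0393
```

Run:
```python
from prof import *
from kst import *
st(K); d=shot('wrist'); pickle.dump(d,open('w16.pkl','wb'))
st(K); print(get_state()['wrist_torque'])
for f in ('w15','w16'):
    d=pickle.load(open(f+'.pkl','rb')); xs,o=prof(d)
    for i in (2,3): print(f,o[i][16:84:2].round(0).astype(int).tolist())
from gap import gap
gap(d)
```

```text
theta 11.47 tilt err 0.37 grasp-K [ 0.0002 -0.0032  0.0039] force [-1.2 -3.   0.6] torque about a 0.117 gap 0.0393 J [-32.  20. 101.  23.  80. -59.] t 17.6
theta 11.34 tilt err 0.37 grasp-K [ 0.0002 -0.0032  0.004 ] force [-1.5 -3.6 -0.7] torque about a -0.025 gap 0.0393 J [-32.  20. 101.  23.  80. -58.] t 17.65
[-0.85697868  0.25776961  0.17530309]
w15 [144, 139, 121, 88, 57, 44, 42, 43, 44, 46, 59, 76, 88, 89, 89, 88, 93, 119, 156, 178, 186, 187, 186, 184, 178, 165, 147, 124, 98, 83, 78, 77, 78, 77]
w15 [145, 139, 122, 89, 57, 43, 41, 41, 41, 44, 57, 76, 86, 89, 89, 88, 94, 120, 156, 179, 186, 188, 187, 184, 178, 166, 153, 147, 146, 151, 162, 172, 179, 184]
w16 [144, 136, 112, 76, 49, 43, 42, 42, 43, 46, 56, 74, 86, 89, 90, 88, 92, 117, 154, 178, 186, 187, 186, 184, 179, 167, 150, 130, 106, 87, 80, 78, 78, 77]
w16 [145, 135, 111, 75, 49, 41, 40, 40, 41, 44, 55, 74, 86, 89, 89, 88, 92, 117, 153, 178, 186, 188, 188, 185, 179, 167, 153, 146, 145, 150, 163, 177, 186, 192]
-0.05 jaw 64.1 rack 70.7 116.9 fj 115.7
-0.04 jaw 64.4 rack 71.3 117.4 fj 116.0
-0.03 jaw 64.5 rack 70.8 117.1 fj 115.3
-0.02 jaw 64.3 rack 71.3 117.2 fj 115.6
-0.01 jaw 64.9 rack 70.9 117.6 fj 116.0
0.0 jaw 64.5 rack 70.7 117.5 fj 116.5
0.01 jaw 64.5 rack 71.4 117.0 fj 116.3
0.02 jaw 64.9 rack 71.1 117.0 fj 115.6
```

>>> apply_moves(rot=[[0,0,0],[0,0,0],[0,0,0]], dp=[[0,0,0],[0,0,0],[0,0,0]], gripper=[0.1,0.35,0.35])

```text
t: 18.02
eef_pos: [0.5141, -0.0367, 0.0727]
ee_rot: [78.9, 60.3, 96.8]
ft_force: [-0.4, -0.4, 0.1]
finger_gap: 0.0621
```

>>> apply_moves(rot=[[0,0,0],[0,0,0],[0,0,0],[0,0,0],[0,0,0],[0,0,0]], dp=[[0.001,-0.01,0.017],[0.002,-0.02,0.035],[0.003,-0.03,0.052],[0.005,-0.04,0.07],[0.005,-0.05,0.087],[0.005,-0.05,0.087]], gripper=[0.35,0.35,0.35,0.35,0.35,0.35])

```text
t: 18.77
eef_pos: [0.5201, -0.0882, 0.1614]
ee_rot: [78.6, 60.4, 96.5]
ft_force: [-0.4, 0.3, 0.1]
finger_gap: 0.0614
```

Run:
```python
from prof import *
from kst import *
st(K); d=shot('wrist','w17.png'); pickle.dump(d,open('w17.pkl','wb'))
xs,o=prof(d)
for i in (2,3): print(o[i][16:84:2].round(0).astype(int).tolist())
from gap import gap
gap(d)
cv2.imwrite('pics/r17.png',rect(d,6000))
s=shot('scene'); cv2.imwrite('pics/s17.png',cv2.resize(s['image'][150:300,170:400],None,fx=3.4,fy=3.4,interpolation=cv2.INTER_CUBIC)[...,::-1])
```

```text
theta 11.41 tilt err 0.45 grasp-K [ 0.0061 -0.0543  0.0927] force [-0.4  0.3  0.1] torque about a -0.036 gap 0.0614 J [-36.  17.  94.  21.  91. -58.] t 18.77
[130, 119, 99, 74, 53, 42, 39, 39, 42, 48, 59, 71, 80, 83, 84, 86, 96, 118, 143, 162, 172, 174, 174, 172, 166, 157, 144, 128, 110, 92, 82, 78, 76, 76]
[130, 119, 98, 73, 52, 41, 39, 39, 40, 47, 58, 71, 79, 83, 84, 86, 96, 118, 143, 162, 172, 176, 175, 172, 167, 158, 149, 142, 142, 147, 157, 167, 178, 184]
-0.05 jaw 64.5 rack 70.9 117.8 fj 115.6
-0.04 jaw 64.1 rack 70.6 117.3 fj 115.8
-0.03 jaw 64.2 rack 70.9 117.5 fj 116.5
-0.02 jaw 64.5 rack 70.5 116.9 fj 116.3
-0.01 jaw 64.0 rack 71.4 117.0 fj 116.2
0.0 jaw 64.4 rack 71.2 117.8 fj 115.6
0.01 jaw 63.8 rack 71.3 117.2 fj 115.0
0.02 jaw 64.9 rack 71.2 116.5 fj 116.3
```

View pics/w17.png

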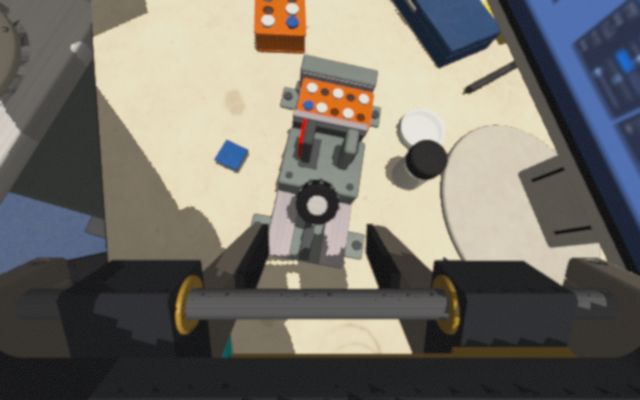

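View pics/r17.png

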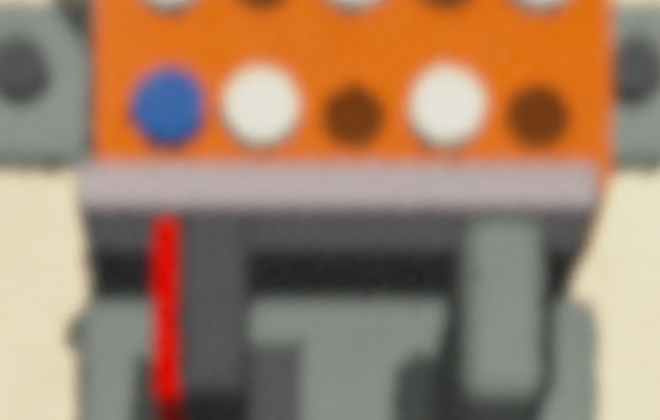

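View pics/s17.png

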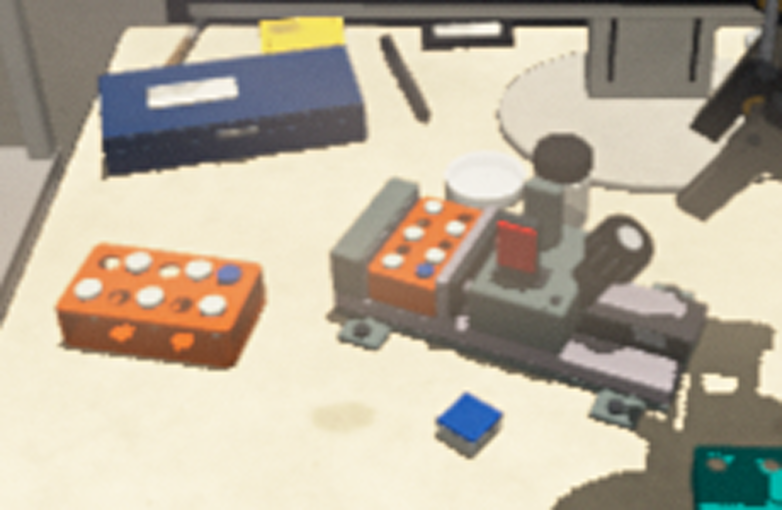

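Run:
```python
from prof import *
def rk(d):
    W=cloud(d); D=W-np.array([.5,0,0]); X=D@ex;Y=D@ey;Z=W[...,2]; C=d['image'].astype(int)
    o=(C[...,0]>1.6*C[...,1])&(C[...,1]>1.5*C[...,2])&(C[...,0]>90)&(Z>.04)&(Z<.056)&(X>.07)&(X<.11)&(Y<.028)&(Y>-.05)
    A=np.c_[X[o],Y[o],np.ones(o.sum())]; p=np.linalg.lstsq(A,Z[o],rcond=None)[0]; print('tilt deg',np.degrees(p[:2]).round(2),'z',np.median(Z[o]).round(4),o.sum())
for f in ('w1','w5','w17'): rk(pickle.load(open(f+'.pkl','rb')))
for t in ('case','dish','coverslips','rack'): print(t,[(np.round(b['xyz'],3).tolist(),round(b['conf'],2)) for b in nets.boxes_of(t,'scene')][:2])
print(close_job())
```

```text
tilt deg [ 0.09 -0.08] z 0.0447 1628
tilt deg [-0.02 -0.01] z 0.0447 4322
tilt deg [-0.26  0.05] z 0.0448 951
case [([0.612, 0.039, 0.06], 0.63)]
dish [([0.618, 0.113, 0.01], 0.66)]
coverslips [([0.394, -0.005, 0.018], 0.79)]
rack [([0.37, 0.218, 0.029], 0.97), ([0.49, 0.091, 0.046], 0.63)]
the job is handed in; nothing more can be done
None
```

The rack is clamped between the jaws, and I handed the job in at about 19 s of robot time with the gripper clear of everything.

**What I did**
- I squeezed the red lever against the post and slid the carriage about 34 mm, until the jaw stood against the rack.
- I let the lever spring back, and the picture showed it at rest.
- I then turned the leaning knob clockwise in three grasps, about 3.1 rad at the gripper.

**What the last checks showed**
- **Rack position:** its orange top runs from jaw to jaw. Before the knob turns it was about 3 mm clear of the fixed jaw.
- **Rack attitude:** its top is level to about 0.3°, its height has not changed, and it looks square to the jaws.
- **Sprung face:** the gap to its carrier closed by about 3 mm. The last 25° of turning did not close it further.
- **Side objects:** against the first detections, the dish and the small box are within 2 mm, and the case reads 7 mm off in x and y. The first pictures show no contact with it, and the networks are good to about 4 mm. I did not check the case any closer.

**What disagreed or stayed uncertain**
- The wrist torque showed no clear rise at the stop, so I judged "pressed right back" from the pictures only.
- During the last 25° the carriage and gripper seemed to creep back by up to 0.8 mm. I read that as the brake or the structure giving once the face was on its stop.

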